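# Shift the bench gearbox into third

## Task

Shift the gearbox on the bench into third gear by pushing its lever with a fingertip or the outside of the closed fingers: from the left-hand side (as the robot faces it) of the H-shaped gate bring it to the middle channel, push it across to the right, then forward, away from the robot, fully home into the far right slot, where it stays by itself. Only push the lever: do not grip or force it, and do not let it into the near right slot (fourth). Leave the jars, wood offcut, screwdriver and hammer around it where they are, and finish with the hand clear.

Things in the scene. Friction and masses are not known exactly. Their poses are not given: they have to be found in the camera images.
- gearbox: grey feed gearbox fixed to the bench: housing 200 (x) x 220 (y) mm, its top 90 mm above the bench, with an electric motor on its far side (reaching 240 mm from the origin, up to 125 mm high) and a pulley at its left side. Origin on the bench under the gate's centre; x points forward (away from the robot, turned by up to 0.35 rad), y to the left, z up. It does not move
- gate_center (a point): centre of the H-shaped gate, on the top face of its aluminium plate (120 x 120 mm, 4 mm thick, top 110 mm above the bench); axes as the gearbox's. The slots are 17 mm wide: two columns along x at y = +22 mm (left: first slot far, second near) and y = -22 mm (right: third slot far, fourth near), each reaching to x = +33 and -33 mm, joined by the cross channel along y at x = 0. The tongues' corners beside the channel are rounded (radius 6 mm)
- knob (a point): centre of the lever's black ball knob, 36 mm in diameter, on a round steel stick of 12 mm diameter. The ball's centre is 170 mm from the lever's pivot, which lies 80 mm below gate_center (30 mm above the bench): upright, the ball's centre is 200 mm above the bench. Its z axis runs up along the stick. The stick stays where it is left (friction); about 3 to 5 N at the ball moves it, and the gate's edges stop it
- lever_forward (a joint): fore-and-aft tilt of the lever about the gearbox's y axis, in rad: 0 in the cross channel, positive forward (away from the robot); stops at +0.30 (far end of a slot, the ball 50 mm forward of the middle) and -0.30 (near end). The lever can be moved across only within about 0.03 of 0; farther off, the tongues stop it. It starts anywhere from -0.28 to 0.28, always in the left column
- lever_right (a joint): sideways tilt of the lever about its own x axis, in rad: positive to the right; about -0.27 in the left column (the ball 46 mm left of the middle), about +0.27 in the right column
- screw_jar: small round closed glass jar of screws, 38 mm wide, 45 mm tall, standing upright on the near right corner of the gearbox's housing; origin at the centre of its underside
- paint_jar: round closed paint jar, 66 mm wide, 75 mm tall, standing on the bench left of the gearbox; origin at the centre of its underside
- offcut: plain wooden offcut, 110 x 45 x 40 mm, lying on the bench right of the gearbox; origin at the centre of its underside, x along its length
- screwdriver: screwdriver 200 mm long lying on the bench far to the left, along its x axis; bystander
- hammer: hammer about 0.3 m long lying on the bench far to the right, along its x axis; bystander

How it is judged:
On the way, in this order (a step that is already met when the one before it is completed fails the run):
1. the lever has crossed by the middle channel to the right-hand side (value of joint lever_right above 0.2 rad and value of joint lever_forward between -0.12 and 0.12 rad), for 0.1 s.
2. the lever is in the third (far right) slot, home (value of joint lever_forward above 0.25 rad and value of joint lever_right above 0.2 rad), for 0.2 s.
At the end, for the whole second after the job is handed in: the lever stands still in the far right slot: lever_forward above 0.25 rad (stop at 0.30) and lever_right above 0.2 rad (all of step 2 and velocity of joint lever_forward between -0.05 and 0.05 rad/s and velocity of joint lever_right between -0.05 and 0.05 rad/s); the robot touches nothing.
It fails at once if a bystander is shoved or lifted (moved by more than 30 mm) (distance of any of screw_jar, paint_jar, offcut, screwdriver, hammer from where it was at the start of the episode above 0.03 m).
It fails at once if a standing bystander is tipped (by more than 0.6 rad) (angle between any of screw_jar, paint_jar, offcut's own z axis and vertical above 0.6 rad).
It fails at once if the lever enters the fourth slot (near right) (value of joint lever_right above 0.15 rad and value of joint lever_forward below -0.15 rad).
It fails at once if the lever is gripped or forced (more than 35 N of contact force between the fingers and the lever or gearbox) (contact force between the fingers and gearbox above 35 N).
It also fails if it takes over 51 s, if anything falls off the work surface, if the arm or the gripper's body presses on something with over 40 N, if the wrist force passes 120 N, or if a joint passes its speed limit or range.

## Robot

A 6-joint arm with a two-finger parallel gripper is mounted at the origin on the work surface. World frame = base frame: x ahead of the robot, y to its left, z up, the work surface at z = 0. Lengths are in m, angles in rad, forces in N, time in s.
With the tool pointing down it reaches from about 0.275 to 0.725 m from the base axis. Payload 15.9 kg.
Tool frame: the origin (TCP) lies at the very end of the fingers, on their centre line; the grasp point (between the pads) lies env.grasp_offset behind it (env.grasp_offset is the distance from the TCP to the grasp point, in m); z points along the fingers, y is the direction in which the jaws open and shut (so a half turn about z gives the same grasp; the last joint's range is limited). The gripper opens to 85 mm and grips with 20 to 120 N. Pads are 22 mm wide; open, the fingers measure 114 mm over their backs; the gripper's body (76 mm by 85 mm) begins 54 mm behind the grasp point. The pads swing forward as they close: fully open they stand 13 mm farther back than shut.
Start: joints at [-1.272, 0.213, -0.034, 1.323, 0, 1.571], TCP at [0.147, -0.478, 0.231] pointing down, gripper open.
Joint ranges: [-2.98, 2.98], [-0.74, 1.72], [-1.14, 1.35], [-2.1, 2.04], [-1.57, 1.44], [-3.14, 3.14]. Speed limits (rad/s): [1.89, 1.89, 2.39, 2.57, 3.14, 3.14].

## Interface

Orientations are given as a unit quaternion [w, x, y, z].
In Python, from rig import telemetry, imaging, job, env gives the robot as it stands. The module is installed in compiled form; this text tells all that it offers.
- The arm moves only by the tool drive_tool, never from a script. Its argument "steps" is a list of rows, each a list of 2 entries, a list of its own where there are three numbers: the shift along the tool's x, y, z in mm, then the turn, a rotation vector about the tool's x, y, z in rad. In form: [[[tx, ty, tz], [rx, ry, rz]], ...]. A call has exactly 8 rows; each row is the pose to reach, as a shift and turn from the pose commanded when the call began, along the tool's axes at that moment; what a row does not reach only later rows make up. A row lasts 1/10 s, in which the tool goes at most 50 mm and 8.59 degrees, less where a joint would pass 70% of its speed; a pose out of reach is approached as far as the arm can. A call with a gripper value outside its range is refused whole. "jaw" is the opening, from 0 (shut) to 1 (fully open), set as the call begins (left out, the last holds). The fingers move at their own pace and stop on an object; the grip force is fixed at half the most. Time passes only in rows, so rows that repeat a pose let the fingers close, or fill a call up. It gives the time, the measured TCP pose, the force and the opening at its end, in the units of the state.
- telemetry.get_state(): the state, without advancing time (a new reading comes with each control period).
- imaging.read_camera(name): name is "scene" or "top"; returns the picture (480x640x3 uint8, red, green, blue); there is no depth.
- imaging.get_calibration(name): a dict with "K" (3x3 intrinsics, pixels), "dist_coeffs" ([k1, k2, p1, p2, k3] as OpenCV has them; the pictures are not rectified), "xyz" and "rotation" of the camera in the world. Camera axes: x right, y up, looking along -z (the intrinsics and any distortion apply to the point x, -y, -z); pixel columns grow to the right and rows downward; lengths in m; the calibration is good to about 2 mm. A picture is of the moment at which its call begins. get_calibration takes no time and is no camera call.
- job.close_job(): hands the job in, once; it reports no verdict.
The state is a dict: "time": time; "joints": joint angles; "joint_vel": joint speeds; "effort": joint torques, N m; "position": TCP position; "eef_rot": TCP orientation; "wrist_force": force on the tool from outside, world axes, zero at the start; "torque": the same for the moment, N m; "finger_gap": finger opening in m.
Only numpy, scipy, OpenCV 4.12 (cv2) and the standard library are available. Lean on these libraries where they do the work, as an engineer would, in place of code of your own. Each camera call takes 0.05 s, during which the arm holds its last target.

## Working session

There is one attempt and no reset: what is moved stays moved. The work goes in short steps, Python scripts to look and compute and a tool call to move; the robot and the scene stay as the last step left them, time stands still between calls to the robot, and variables do not carry over. Pictures are saved under pics/ and viewed, and the job is handed in when it is done.

Besides the shell and the picture viewer there is one more tool, called after "Emit:" as name(argument=value, ...), one argument or row to a line, values as JSON. drive_tool: Moves the arm, as the interface text tells. Its arguments: {"type":"object","properties":{"steps":{"type":"array","items":{"type":"array"}},"jaw":{"type":"number"}},"required":["steps"]}

```bash
mkdir -p pics; python3 - <<'E'
from rig import telemetry, imaging, job, env
import cv2
print(telemetry.get_state(), env.grasp_offset)
for n in ("scene","top"):
    im=imaging.read_camera(n); cv2.imwrite(f"pics/{n}0.png",im[:,:,::-1]); print(n,imaging.get_calibration(n))
E
```

```text
{'time': 0.0, 'joints': array([-1.27201539e+00,  2.13337581e-01, -3.49977623e-02,  1.32346523e+00,
       -6.00357368e-06,  1.57081052e+00]), 'joint_vel': array([ 0.00056977, -0.0006676 , -0.00042897,  0.00133163, -0.00052671,
       -0.00029323]), 'effort': array([ 3.52768002e-03, -6.86158204e+01,  4.87116838e+01,  1.73767016e-02,
        1.11095251e-04, -1.03100334e-05]), 'position': array([ 0.14708888, -0.47756612,  0.23084976]), 'eef_rot': array([-4.96081835e-04,  9.88862913e-01,  1.48828381e-01, -7.77053813e-05]), 'wrist_force': array([ 0.21090354,  0.48374678, -0.61552319]), 'torque': array([0.04288009, 0.01401599, 0.03859945]), 'finger_gap': 0.08547547290300911} 0.0187
scene {'K': array([[566.19759937,   0.        , 319.01272695],
       [  0.        , 566.19759937, 244.65265538],
       [  0.        ,   0.        ,   1.        ]]), 'dist_coeffs': array([-0.03238218,  0.        ,  0.        ,  0.        ,  0.        ]), 'xyz': array([ 1.32338231, -0.73799008,  1.08287271]), 'rotation': array([0.8472791 , 0.37656275, 0.15691559, 0.34014133])}
top {'K': array([[463.77100667,   0.        , 325.25182198],
       [  0.        , 463.77100667, 238.28192143],
       [  0.        ,   0.        ,   1.        ]]), 'dist_coeffs': array([-0.04860608,  0.        ,  0.        ,  0.        ,  0.        ]), 'xyz': array([0.47267484, 0.02124813, 1.26074726]), 'rotation': array([ 0.71263996,  0.03195479, -0.02756263, -0.70025959])}
```

View pics/scene0.png

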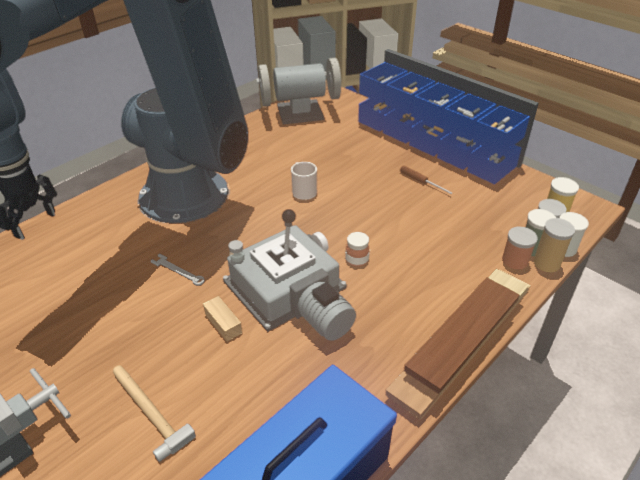

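View pics/top0.png

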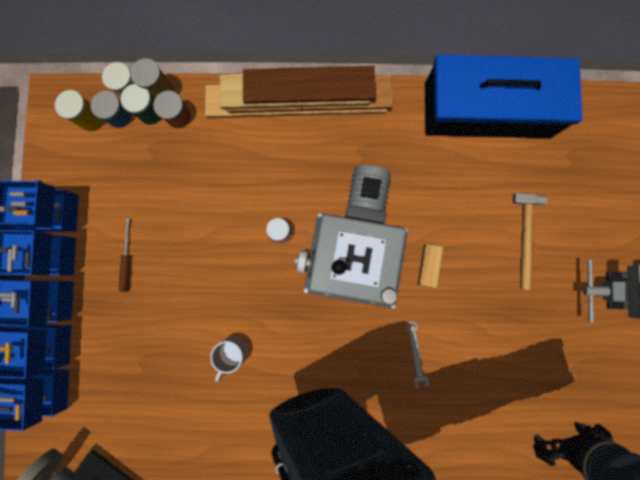

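```bash
cat > h.py <<'E'
import numpy as np, cv2
from scipy.spatial.transform import Rotation as R
from rig import telemetry, imaging, env
def cam(n):
    c=imaging.get_calibration(n); q=c["rotation"]; M=R.from_quat([q[1],q[2],q[3],q[0]]).as_matrix()
    return c["K"],c["dist_coeffs"],c["xyz"],M@np.diag([1,-1,-1])
def ray(n,uv):
    K,d,o,M=cam(n); p=cv2.undistortPoints(np.array([[uv]],float),K,d)[0,0]
    v=M@np.array([p[0],p[1],1]); return o,v/np.linalg.norm(v)
def plane(n,uv,z):
    o,v=ray(n,uv); return o+v*(z-o[2])/v[2]
def proj(n,P):
    K,d,o,M=cam(n); r,_=cv2.Rodrigues(M.T); return cv2.projectPoints(np.atleast_2d(np.array(P,float)),r,-M.T@o,K,d)[0][:,0]
def tri(a,b):
    o1,v1=a;o2,v2=b
    A=np.stack([v1,-v2],1); s=np.linalg.lstsq(A,o2-o1,rcond=None)[0]
    p,q=o1+s[0]*v1,o2+s[1]*v2; return (p+q)/2,np.linalg.norm(p-q)
def blobs(mask,off=(0,0)):
    n,l,s,c=cv2.connectedComponentsWithStats(mask.astype(np.uint8)); return [(s[i],c[i]+np.array(off),l==i) for i in range(1,n)]
E
python3 - <<'E'
from h import *
a=cv2.imread("pics/top0.png"); b=cv2.imread("pics/scene0.png")
cv2.imwrite("pics/c1.png",cv2.resize(a[150:320,260:460],None,fx=4,fy=3.5,interpolation=2)[:600])
cv2.imwrite("pics/c2.png",cv2.resize(b[195:345,190:390],None,fx=4,fy=4,interpolation=2))
hsv=cv2.cvtColor(a,cv2.COLOR_BGR2HSV)
c=a[200:320,300:420]; h=hsv[200:320,300:420]
print(h[60,30:95,2])
E
```

```text
[149 152 152 159 158 139 106  77  56  50  52  62  74  89  89  81  57  31
  32  39  46  53  60  70  74  77  67  62  55  57  50  48  46  52  45  47
  47  49  58  92 150 200 219 222 222 222 222 223 223 223 221 218 200 167
 147 145 145 142 144 143 142 141 137 138 141]
```

View pics/c1.png

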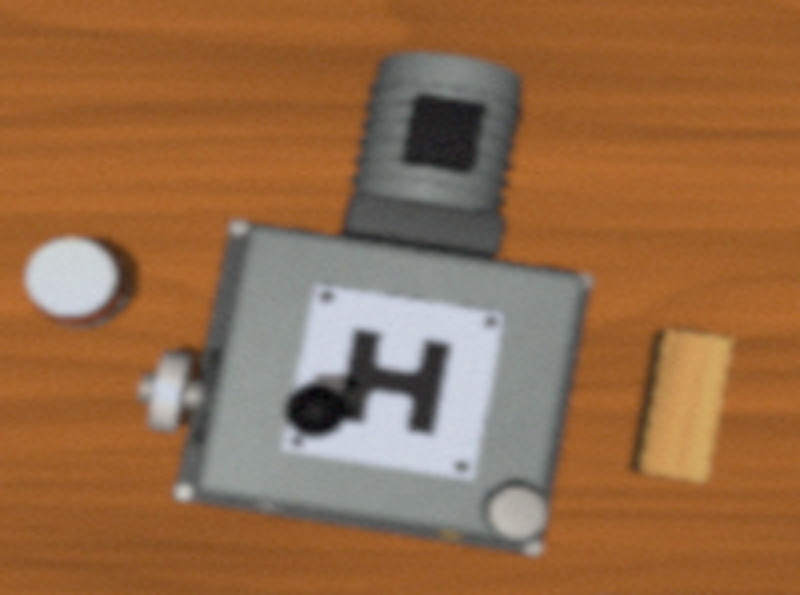

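View pics/c2.png

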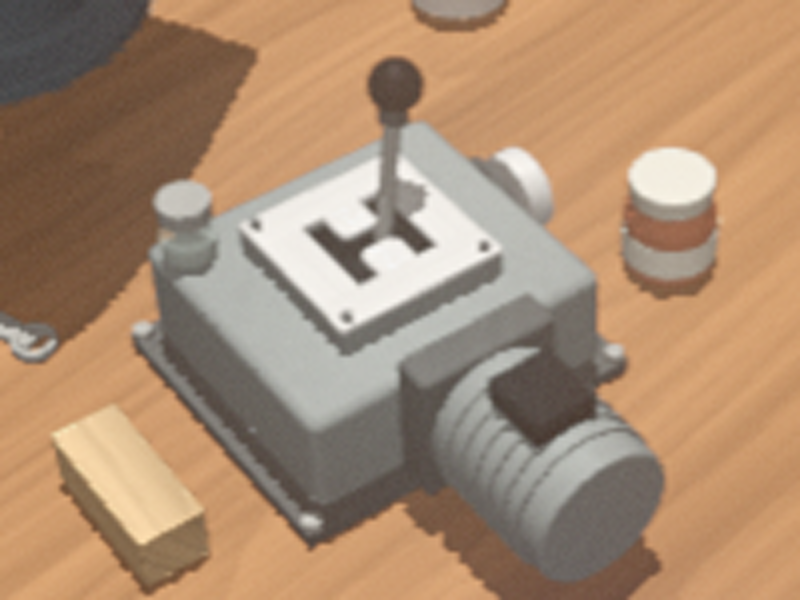

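```bash
cat >> h.py <<'E'
def knob(n,im,win):
    x0,y0,x1,y1=win; g=cv2.cvtColor(im,cv2.COLOR_RGB2HSV)[y0:y1,x0:x1,2]
    return g
E
python3 - <<'E'
from h import *
a=cv2.imread("pics/top0.png")[:,:,::-1].copy(); b=cv2.imread("pics/scene0.png")[:,:,::-1].copy()
hsv=cv2.cvtColor(a,cv2.COLOR_RGB2HSV); m=np.zeros(a.shape[:2],bool)
m[215:300,318:400]=((hsv[...,2]>182)&(hsv[...,1]<50))[215:300,318:400]
bl=max(blobs(m),key=lambda t:t[0][4]); print(bl[0])
ys,xs=np.where(m); pts=np.stack([xs,ys],1).astype(np.float32)
r=cv2.minAreaRect(pts); box=cv2.boxPoints(r); print(r,box)
W=np.array([plane("top",p,0.11) for p in box]); print(W); print(W.mean(0),[np.linalg.norm(W[i]-W[i-1]) for i in range(4)])
# dark H
d=np.zeros_like(m); d[225:295,320:395]=(hsv[...,2]<90)[225:295,320:395]
for s,c,_ in blobs(d): print("dark",s,c)
hs=cv2.cvtColor(b,cv2.COLOR_RGB2HSV)
d=np.zeros_like(m); d[203:226,276:302]=(hs[...,2]<100)[203:226,276:302]
for s,c,_ in blobs(d): print("sc",s,c)
print(hs[216,276:302,2]); print(hsv[262:273,325:360,2])
E
```

```text
[ 331  232   54   55 1584]
((363.9933166503906, 265.2047424316406), (62.96821594238281, 59.26079177856445), 10.007980346679688) [[327.83896 288.9128 ]
 [338.1376  230.55374]
 [400.14767 241.49667]
 [389.84903 299.85574]]
[[ 0.44441694  0.02065259  0.11      ]
 [ 0.58961738 -0.00251608  0.11      ]
 [ 0.56492031 -0.15731682  0.11      ]
 [ 0.42017955 -0.1326546   0.11      ]]
[ 0.50478354 -0.06795873  0.11      ] [np.float64(0.15521129501060407), np.float64(0.14703725806341444), np.float64(0.15675845003846503), np.float64(0.1468268108422303)]
dark [332 245  39  29 462] [350.86147186 261.2987013 ]
dark [387 287   4   2   5] [388.6 287.6]
sc [283 210  12  16 121] [288.4214876  216.76033058]
[206 207 208 209 209 179 110  89  90  91  94  96  96  93  90  92  93  93
  90 131 187 210 209 211 212 214]
[[150 155 154 151 151 150 142 120  98  65  40  29  13  14  16  19  16  21
   36  50  49  46  45  46  53  59  87 130 167 185 180 173 162 154 147]
 [154 155 154 154 152 148 128  97  60  38  18  18  18  21  13  18   7  16
   22  25  33  38  50  52  53  70 108 159 201 214 213 211 204 202 200]
 [152 
[... 599 characters left out ...]
  95  48  25  25  25  29  36  35  39  32  25  25
   19  24  30  34  39  49  62 110 161 207 220 222 223 221 221 222 221]
 [152 152 152 148 147 139 106  65  29  23  21  29  29  34  34  24  23  20
   17  36  59  81  85  88  93 128 174 211 221 222 222 222 222 223 222]
 [153 151 156 154 153 150 125  93  60  34  24  22  19  25  27  23  21  23
   27  62 107 137 149 145 147 161 193 216 221 222 223 221 222 223 220]
 [149 154 153 152 154 154 152 134  99  52  30  17  22  21  23  18  19  29
   58 103 152 187 201 200 196 201 212 220 222 221 224 222 223 223 221]
 [153 152 153 154 155 162 174 172 141  94  52  35  31  26  25  31  42  64
   98 141 185 213 219 220 218 218 220 223 222 222 222 223 222 222 222]]
```

```bash
python3 - <<'E'
from h import *
a=cv2.imread("pics/top0.png")[:,:,::-1].copy()
hsv=cv2.cvtColor(a,cv2.COLOR_RGB2HSV); m=np.zeros(a.shape[:2],bool)
m[215:300,318:400]=((hsv[...,2]>185)&(hsv[...,1]<50))[215:300,318:400]
bl=max(blobs(m),key=lambda t:t[0][4])
ys,xs=np.where(bl[2]); pts=np.stack([xs,ys],1).astype(np.float32)
r=cv2.minAreaRect(pts); box=cv2.boxPoints(r); print(r)
W=np.array([plane("top",p,0.11) for p in box]); print(W); C=W.mean(0);print(C,[np.linalg.norm(W[i]-W[i-1]) for i in range(4)])
e=(W[1]-W[0]);e2=(W[2]-W[3]);print("yaw",np.arctan2(e[1],e[0]),np.arctan2(e2[1],e2[0]))
k,err=tri(ray("top",(338.8,267)),ray("scene",(289,216))); print("knob",k,err)
yaw=np.arctan2((e+e2)[1],(e+e2)[0]); c,s=np.cos(yaw),np.sin(yaw)
d=k-[C[0],C[1],.03]; g=np.array([c*d[0]+s*d[1],-s*d[0]+c*d[1],d[2]]); print("gear frame",g,np.linalg.norm(g),"fwd",np.arctan2(g[0],g[2]),"right",-np.arctan2(g[1],g[2]))
# projections of gate
def w(p): return [C[0]+c*p[0]-s*p[1],C[1]+s*p[0]+c*p[1],p[2]]
im=a.copy(); sc=cv2.imread("pics/scene0.png")[:,:,::-1].copy()
P=[w((x,y,.11)) for x in(-.06,.06) for y in(-.06,.06)]+[w((x,y,.11)) for x in(-.033,.033) for y in(-.022,.022)]+[list(k)]
for n,i in(("top",im),("scene",sc)):
    for u,v in proj(n,P): cv2.circle(i,(int(round(u*8)),int(round(v*8))),8,(255,0,0),-1,shift=3)
cv2.imwrite("pics/o.png",cv2.vconcat([cv2.resize(im[215:315,300:420],None,fx=3,fy=3)[:,:,::-1],cv2.resize(sc[195:295,220:340],None,fx=3,fy=3)[:,:,::-1]]))
h2=np.argwhere
for n,uv,z in (("screw","392,296",.135),):
    u,v=(389.5,296); print(n,plane("top",(u,v),.135))
E
```

```text
((357.8752136230469, 258.7174377441406), (48.66089630126953, 48.318214416503906), 9.865806579589844)
[[ 0.47049767  0.01634096  0.11      ]
 [ 0.58912966 -0.0022902   0.11      ]
 [ 0.5703369  -0.12198057  0.11      ]
 [ 0.45201159 -0.10239397  0.11      ]]
[ 0.52049395 -0.05258095  0.11      ] [np.float64(0.12016537912906033), np.float64(0.12008608804112714), np.float64(0.12115672659929204), np.float64(0.11993546078100495)]
yaw -0.1557776134073873 -0.16404426154515792
knob [ 0.49726041 -0.00339003  0.19250775] 0.0006672105308583652
gear frame [-0.03076968  0.04486391  0.16250775] 0.1713718588712458 fwd -0.18712762893932688 right -0.26936296431592954
screw [ 0.43055508 -0.128396    0.135     ]
```

View pics/o.png

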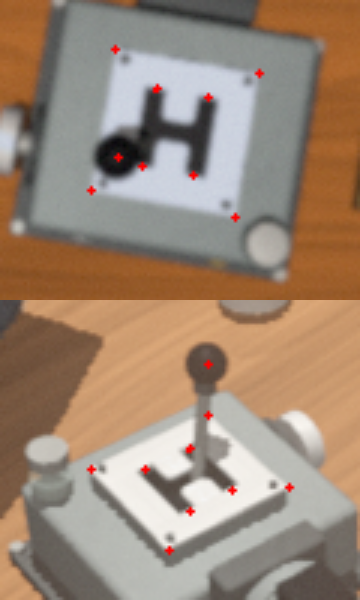

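```bash
cat >> h.py <<'E'
C=np.array([.5205,-.0526]);YAW=-.160
def g2w(x,y,z): c,s=np.cos(YAW),np.sin(YAW); return np.array([C[0]+c*x-s*y,C[1]+s*x+c*y,z])
def w2g(p): c,s=np.cos(YAW),np.sin(YAW); d=np.array(p)[:2]-C; return np.array([c*d[0]+s*d[1],-s*d[0]+c*d[1],p[2]])
def pose():
    s=telemetry.get_state(); q=s["eef_rot"]; return s["position"],R.from_quat([q[1],q[2],q[3],q[0]])
def plan(x,y,z):
    p,r=pose(); c,s=np.cos(YAW),np.sin(YAW)
    T=R.from_matrix(np.array([[c,s,0],[s,-c,0],[0,0,-1]]))
    print("shift mm",(r.inv().apply(g2w(x,y,z)-p)*1e3).round(1),"rot",(r.inv()*T).as_rotvec().round(4),"gear",(w2g(p)*1e3).round(1))
E
python3 -c "
from h import *
plan(-.085,.045,.235)"
```

```text
shift mm [ 425.7 -374.2   -3.8] rot [-9.000e-04  2.000e-04  4.588e-01] gear [-300.9 -479.   230.9]
```

Emit:
drive_tool(
  jaw=0,
  steps=[
    [[20,-18,0],[0,0,0.03]],
    [[50,-44,0],[0,0,0.08]],
    [[80,-70,0],[0,0,0.14]],
    [[110,-97,0],[0,0,0.2]],
    [[140,-123,0],[0,0,0.26]],
    [[170,-150,0],[0,0,0.32]],
    [[200,-176,0],[0,0,0.38]],
    [[225,-198,0],[0,0,0.43]],
  ],
)

```text
time: 0.9
position: [0.3044, -0.2206, 0.2312]
eef_rot: [-0.0, 0.998, -0.067, 0.0]
wrist_force: [1.0, -0.4, -0.6]
finger_gap: -0.0003
```

```bash
python3 -c "
from h import *
plan(-.085,.045,.235);print(telemetry.get_state())"
```

```text
shift mm [ 108.1 -242.5   -3.7] rot [-0.0002 -0.      0.0267] gear [-186.5 -200.3  231.2]
{'time': 0.9, 'joints': array([-6.27187460e-01, -4.18213072e-02, -3.15880315e-01,  1.29681323e+00,
        1.49223799e-04,  2.64766292e+00]), 'joint_vel': array([ 8.65951906e-01, -7.49094634e-02, -7.08746604e-02,  1.15175830e-03,
       -2.84156798e-03,  1.33924128e+00]), 'effort': array([-1.10444158e+01, -4.57686245e+01,  4.80462956e+01,  5.61645012e-01,
        3.13136063e-02, -3.14565226e+00]), 'position': array([ 0.30442743, -0.22059565,  0.23123504]), 'eef_rot': array([-8.33739298e-05,  9.97781115e-01, -6.65795769e-02,  7.51921470e-06]), 'wrist_force': array([ 0.9821423 , -0.43393881, -0.58441911]), 'torque': array([-0.08882849, -0.0155427 , -0.0236041 ]), 'finger_gap': -0.000250208365894692}
```

```bash
sed -i 's/\[\[c,s,0\],\[s,-c,0\],\[0,0,-1\]\]/[[-s,c,0],[c,s,0],[0,0,-1]]/' h.py; python3 -c "
from h import *
plan(-.085,.045,.235)"
```

```text
shift mm [ 108.1 -242.5   -3.7] rot [-1.0000e-04 -1.0000e-04 -1.5441e+00] gear [-186.5 -200.3  231.2]
```

Emit:
drive_tool(
  steps=[
    [[10,-20,0],[0,0,-0.14]],
    [[25,-50,0],[0,0,-0.28]],
    [[40,-85,0],[0,0,-0.42]],
    [[55,-120,0],[0,0,-0.56]],
    [[70,-155,0],[0,0,-0.7]],
    [[85,-190,0],[0,0,-0.84]],
    [[90,-215,0],[0,0,-0.98]],
    [[90,-230,0],[0,0,-1.12]],
  ],
)

```text
time: 1.7
position: [0.4237, -0.0043, 0.2309]
eef_rot: [-0.0, 0.878, 0.478, -0.0]
wrist_force: [0.1, -1.4, 0.1]
finger_gap: 0.0002
```

Emit:
drive_tool(
  steps=[
    [[0,0,0],[0,0,-0.14]],
    [[0,0,0],[0,0,-0.28]],
    [[0,0,0],[0,0,-0.42]],
    [[0,0,0],[0,0,-0.42]],
    [[0,0,0],[0,0,-0.42]],
    [[0,0,0],[0,0,-0.42]],
    [[0,0,0],[0,0,-0.42]],
    [[0,0,0],[0,0,-0.42]],
  ],
)

```text
time: 2.5
position: [0.4232, -0.0062, 0.2313]
eef_rot: [-0.0, 0.762, 0.647, -0.0]
wrist_force: [-0.1, -0.5, 0.0]
finger_gap: 0.0
```

```bash
python3 -c "
from h import *
plan(-.085,.045,.178);print(telemetry.get_state()['joints'])
im=imaging.read_camera('scene');cv2.imwrite('pics/s1.png',im[:,:,::-1])"
```

```text
shift mm [14.7 18.4 53.3] rot [-0.0001  0.     -0.0033] gear [-103.4   30.3  231.3]
[-1.45512789e-02  5.54913728e-02 -2.17665346e-01  1.29770868e+00
 -8.82730852e-06  1.71951199e+00]
```

View pics/s1.png

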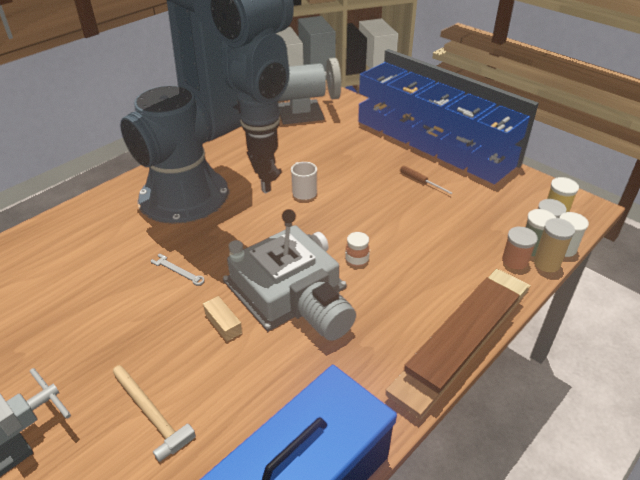

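Emit:
drive_tool(
  steps=[
    [[5,0,10],[0,0,-0.003]],
    [[10,0,25],[0,0,-0.003]],
    [[15,0,40],[0,0,-0.003]],
    [[15,5,50],[0,0,-0.003]],
    [[15,10,53],[0,0,-0.003]],
    [[15,10,53],[0,0,-0.003]],
    [[15,10,53],[0,0,-0.003]],
    [[15,10,53],[0,0,-0.003]],
  ],
)

```text
time: 3.35
position: [0.4358, 0.007, 0.1788]
eef_rot: [0.0, 0.761, 0.649, 0.0]
wrist_force: [0.5, -0.2, -0.6]
finger_gap: -0.0
```

```bash
python3 -c "
from h import *
plan(-.085,.045,.178)
im=imaging.read_camera('top');cv2.imwrite('pics/t2.png',cv2.resize(im[190:340,260:460],None,fx=4,fy=4)[:,:,::-1])
im=imaging.read_camera('scene');cv2.imwrite('pics/s2.png',cv2.resize(im[150:300,190:390],None,fx=4,fy=4)[:,:,::-1])"
```

```text
shift mm [-0.3  8.1  0.8] rot [ 0.0007 -0.0001  0.0007] gear [-93.1  45.3 178.8]
```

View pics/t2.png

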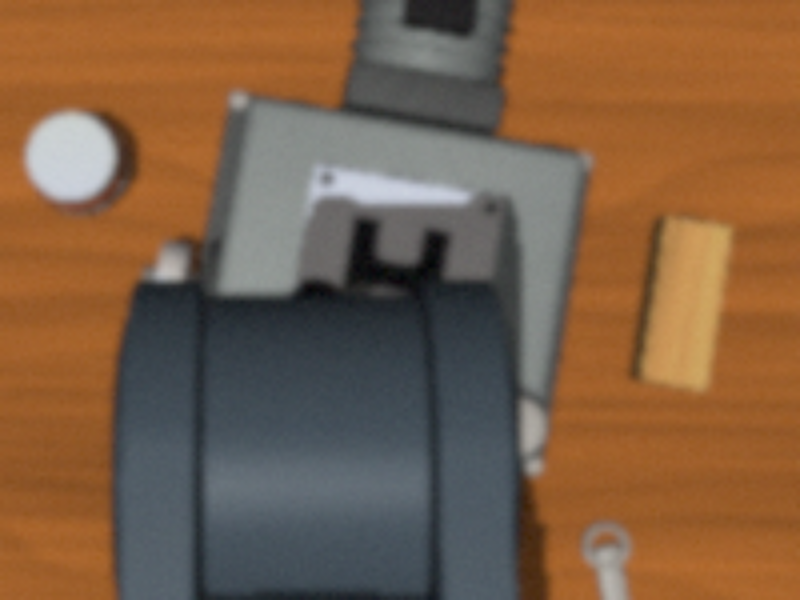

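View pics/s2.png

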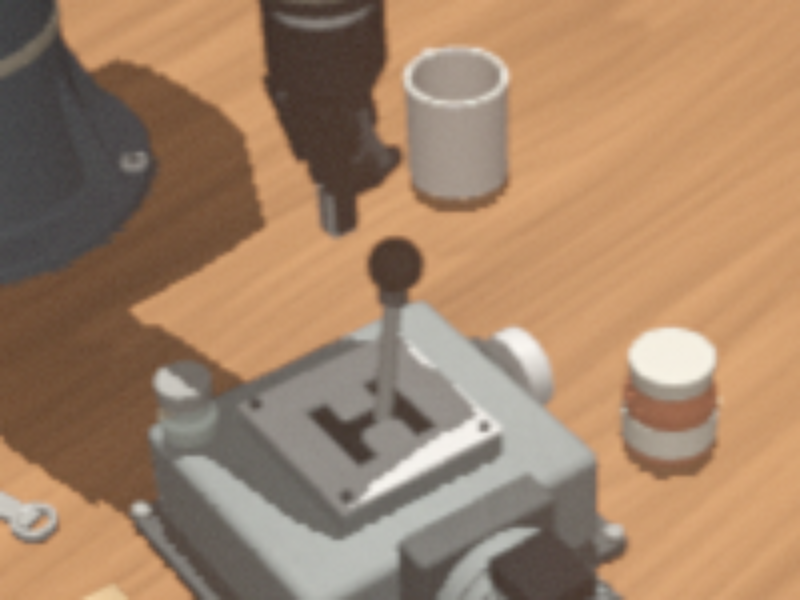

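```bash
cat >> h.py <<'E'
def look(tag):
    from scipy.optimize import least_squares
    im=imaging.read_camera("scene"); cv2.imwrite(f"pics/{tag}.png",cv2.resize(im[150:300,190:390],None,fx=4,fy=4)[:,:,::-1])
    np.save(f"pics/{tag}.npy",im)
def lever(uv):
    # intersect scene ray with sphere of radius .17 about pivot -> joint angles
    o,v=ray("scene",uv); P=np.array([C[0],C[1],.03]); w=o-P; b=v@w; c=w@w-.17**2; D=b*b-c
    for t in ([-b-np.sqrt(D),-b+np.sqrt(D)] if D>0 else [-b]):
        p=o+t*v; g=w2g(p); dz=p[2]-.03; print("ball",(g*1e3).round(1),"fwd",round(np.arctan2(g[0],dz),3),"right",round(-np.arctan2(g[1],dz),3),"disc",round(D,6))
def st():
    s=telemetry.get_state(); print("t",s["time"],"gear mm",(w2g(s["position"])*1e3).round(1),"F",s["wrist_force"].round(1))
E
python3 -c "
from h import *
lever((289,216)); lever((289.5,216))"
```

```text
ball [-33.2  46.8 190. ] fwd -0.205 right -0.285 disc 0.003477
ball [-110.7   96.2  116. ] fwd -0.91 right -0.841 disc 0.003477
ball [-32.7  48.  189.8] fwd -0.202 right -0.292 disc 0.003441
ball [-109.7   97.1  116.2] fwd -0.905 right -0.845 disc 0.003441
```

Emit:
drive_tool(
  steps=[
    [[0,5,-5],[0,0,0]],
    [[0,12,-5],[0,0,0]],
    [[0,20,-5],[0,0,0]],
    [[0,28,-5],[0,0,0]],
    [[0,36,-5],[0,0,0]],
    [[0,42,-5],[0,0,0]],
    [[0,45,-5],[0,0,0]],
    [[0,45,-5],[0,0,0]],
  ],
)

```text
time: 4.25
position: [0.4801, -0.0002, 0.1831]
eef_rot: [-0.0, 0.761, 0.649, -0.0]
wrist_force: [-2.7, -0.3, 1.1]
finger_gap: 0.0003
```

```bash
python3 -c "
from h import *
st(); look('s3')"
```

```text
t 4.25 gear mm [-48.3  45.3 183.1] F [-2.7 -0.3  1.1]
```

View pics/s3.png

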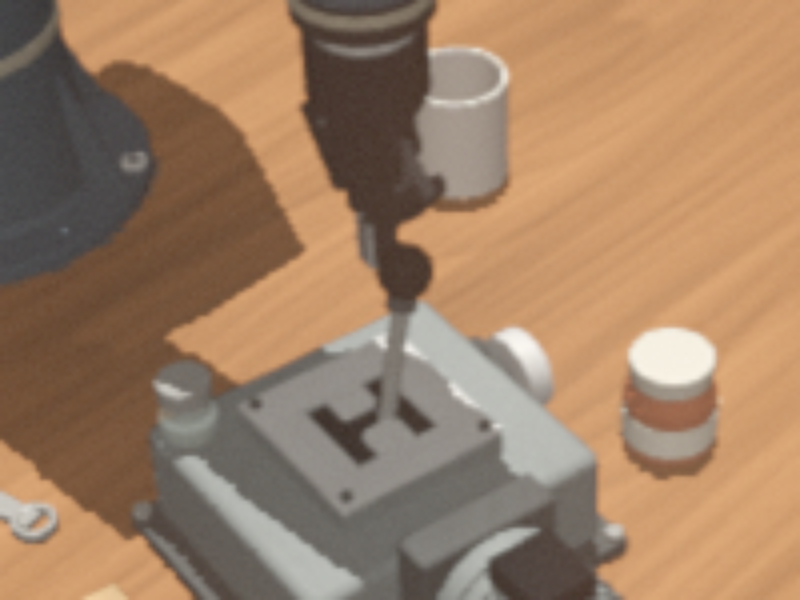

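```bash
cat >> h.py <<'E'
def ballpos(f,r):
    # fwd, right tilt -> ball in gear frame (m)
    n=np.sqrt(1+np.tan(f)**2+np.tan(r)**2); return np.array([.17*np.tan(f)/n,-.17*np.tan(r)/n,.03+.17/n])
def table(r):
    for f in np.arange(-.3,.31,.05): 
        b=ballpos(f,r); print(round(f,2),(b*1e3).round(1),proj("scene",g2w(*b))[0].round(2))
E
python3 -c "
from h import *
table(-.27)
a=cv2.cvtColor(cv2.imread('pics/scene0.png'),cv2.COLOR_BGR2HSV)[...,2]; b=cv2.cvtColor(np.load('pics/s3.npy'),cv2.COLOR_RGB2HSV)[...,2]
print(a[205:228,278:302]);print(b[205:228,278:302])"
```

```text
-0.3 [-48.6  43.5 187. ] [284.5 214.4]
-0.25 [-40.6  44.  189.1] [286.43 215.24]
-0.2 [-32.6  44.5 190.8] [288.36 216.23]
-0.15 [-24.5  44.9 192.1] [290.3  217.38]
-0.1 [-16.4  45.1 193.1] [292.23 218.68]
-0.05 [ -8.2  45.3 193.7] [294.16 220.14]
-0.0 [ -0.   45.3 193.8] [296.08 221.74]
0.05 [  8.2  45.3 193.7] [297.98 223.49]
0.1 [ 16.4  45.1 193.1] [299.86 225.39]
0.15 [ 24.5  44.9 192.1] [301.72 227.43]
0.2 [ 32.6  44.5 190.8] [303.54 229.6 ]
0.25 [ 40.6  44.  189.1] [305.33 231.91]
0.3 [ 48.6  43.5 187. ] [307.08 234.36]
[[216 218 218 215 214 210 208 209 211 214 216 216 215 213 212 211 210 210
  210 210 208 208 210 211]
 [219 217 213 210 206 206 211 214 215 215 215 214 212 208 209 209 211 211
  208 207 208 209 210 211]
 [213 211 208 207 210 213 215 215 216 216 213 211 211 209 211 211 211 208
  207 208 208 210 209 208]
 [209 206 206 212 214 215 217 215 214 210 209 209 210 212 213 209 208 208
  208 209 210 210 210 208]
 [207 210 213 214 215 217 213 195 166 148 141 143 148 173 197 207 209 208
  207 208 207 207 207 207]
 [212 215 214 215 214 203 175 134 107  98  95  97  99 112 141 18
[... 3378 characters left out ...]
05 204 210 212 212 189 128  81  69  75  76  75  73  74  75  74  72
   96 166 197 199 196 199]
 [205 206 210 210 211 213 209 184 126  77  74  76  76  75  77  73  72  83
  136 181 196 196 197 198]
 [208 211 213 211 212 212 213 205 169  91  69  71  73  75  75  75  90 136
  176 194 197 194 196 196]
 [211 212 212 213 210 209 206 207 175  96  78  80  75  74  73  85 153 188
  193 197 197 196 193 189]
 [210 210 209 209 208 207 205 198 159  96  87  89  85  86  90  94 155 179
  181 189 195 190 186 185]
 [210 210 206 205 204 205 207 196 157  96  87  93  91  88  87 103 158 183
  176 176 186 187 187 191]
 [207 207 205 205 205 207 211 209 184 127  94  91  91  89  92 119 167 187
  186 176 177 186 192 198]]
```

Emit:
drive_tool(
  steps=[
    [[0,4,0],[0,0,0]],
    [[0,8,0],[0,0,0]],
    [[0,12,0],[0,0,0]],
    [[0,15,0],[0,0,0]],
    [[0,17,0],[0,0,0]],
    [[0,19,0],[0,0,0]],
    [[0,19,0],[0,0,0]],
    [[0,19,0],[0,0,0]],
  ],
)

```text
time: 5.1
position: [0.4987, -0.0031, 0.1832]
eef_rot: [-0.0, 0.761, 0.649, -0.0]
wrist_force: [-1.7, -0.0, 1.5]
finger_gap: -0.0
```

```bash
python3 -c "
from h import *
st(); look('s4')
im=imaging.read_camera('top');cv2.imwrite('pics/t4.png',cv2.resize(im[190:340,260:460],None,fx=4,fy=4)[:,:,::-1])
b=cv2.cvtColor(np.load('pics/s4.npy'),cv2.COLOR_RGB2HSV)[...,2]
print(b[208:236,280:308])"
```

```text
t 5.1 gear mm [-29.4  45.4 183.2] F [-1.7 -0.   1.5]
[[210 213 200 154 102  80  73  81  78  79  77  76  78  73  79  83 105 138
  180 203 209 210 208 208 210 212 213 211]
 [215 215 199 148 100  93  88  75  76  78  76  77  79  88 123 147 181 202
  206 209 207 208 209 211 212 212 209 205]
 [217 217 206 163 107 106 119 103  80  76  75  75  83 141 188 204 207 210
  208 207 206 209 210 210 207 206 203 204]
 [217 214 204 169 112 109 124 110  80  73  76  78  83 133 188 209 209 204
  204 206 210 210 209 205 202 201 203 202]
 [211 211 201 167 110 110 123 106  77  81  78  73  81 126 185 207 207 206
  206 209 208 206 202 202 201 202 202 206]
 [207 209 207 180 113 105 122 107  82  79  73  79  81 122 183 204 206 207
  208 208 206 202 201 202 203 207 210 209]
 [207 211 211 183 113 104 122 108  82  74  77  77  77  95 123 132 135 142
  169 195 207 208 209 210 212 214 213 208]
 [210 212 206 180 112 103 121 110  85  74  75  74  73  75  80  77  79  80
  103 145 190 211 216 217 215 212 208 204]
 [207 207 206 177 115  99 120 111  85  75  78  74  76  75  76  73  74  74
   76  90 145 196 215 213 208 205 205
[... 1529 characters left out ...]
208 206 197 183 182 184 188 189 190 186 158 108  92  93  89  87  91 134
  177 189 181 177 187 193 195 194 196 196]
 [198 185 181 182 187 186 187 190 191 191 169 131 106  93  93  94 119 163
  187 190 188 181 181 188 191 197 196 198]
 [183 183 184 186 184 189 190 200 206 197 170 135 121 123 121 140 173 186
  191 190 189 190 183 179 187 196 199 201]
 [184 185 183 185 190 202 202 187 199 208 180 133 126 125 124 161 189 188
  189 189 189 191 190 185 180 184 193 196]
 [185 184 190 206 226 227 195 145 156 188 181 131 124 125 127 165 191 190
  188 189 190 189 188 189 183 177 171 165]
 [183 181 210 235 241 233 190 138 143 186 184 129 125 123 128 168 189 190
  188 189 189 191 189 189 191 185 176 156]]
```

View pics/s4.png

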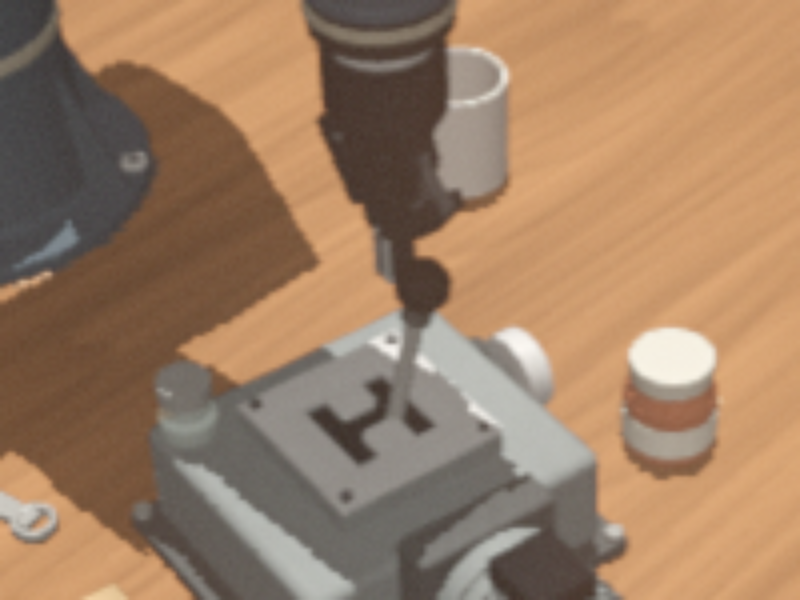

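Emit:
drive_tool(
  steps=[
    [[0,2,0],[0,0,0]],
    [[0,3,0],[0,0,0]],
    [[0,3.5,0],[0,0,0]],
    [[0,3.5,0],[0,0,0]],
    [[0,-5,0],[0,0,0]],
    [[0,-20,0],[0,0,0]],
    [[0,-40,0],[0,0,0]],
    [[0,-40,0],[0,0,0]],
  ],
)

```text
time: 6.0
position: [0.4573, 0.0035, 0.1834]
eef_rot: [-0.0, 0.761, 0.649, -0.0]
wrist_force: [0.2, -0.5, 0.7]
finger_gap: -0.0005
```

```bash
python3 -c "
from h import *
st(); look('s5')
b=cv2.cvtColor(np.load('pics/s5.npy'),cv2.COLOR_RGB2HSV)[...,2]
m=np.zeros(b.shape,bool); m[205:230,280:312]=b[205:230,280:312]<140
for s,c,_ in blobs(m): print(s,c)
print(b[212:232,286:306])
im=imaging.read_camera('top');cv2.imwrite('pics/t5.png',cv2.resize(im[190:340,260:460],None,fx=4,fy=4)[:,:,::-1])"
```

```text
t 6.0 gear mm [-71.3  45.3 183.4] F [ 0.2 -0.5  0.7]
[280 205   4   6  22] [281.40909091 207.27272727]
[290 215  13  15 165] [295.84848485 222.1030303 ]
[[208 207 206 207 207 207 207 208 206 206 205 204 206 209 207 204 202 201
  199 202]
 [206 206 205 206 208 206 206 206 204 203 204 207 208 208 204 201 200 202
  201 205]
 [205 205 207 205 206 207 204 203 194 174 173 189 197 206 207 207 208 211
  213 214]
 [205 207 205 205 206 205 187 150 128 110 112 119 126 153 189 211 216 215
  214 210]
 [205 205 205 206 198 168 128  94  79  74  77  78  79  92 133 192 214 213
  208 207]
 [205 206 209 209 185 119  83  77  77  79  75  80  73  78  89 143 191 205
  203 199]
 [207 209 211 196 144  88  75  74  76  77  80  76  82  78  75  93 139 181
  197 199]
 [213 214 214 184 105  74  80  78  81  79  80  83  81  75  77  78 104 171
  201 199]
 [215 214 206 160  85  75  73  78  75  78  78  80  79  80  78  76  94 167
  200 199]
 [212 211 195 151  81  74  77  77  82  79  81  81  80  82  79  78  85 148
  186 195]
 [209 208 195 152  83  75  77  79  80  82  81  81  78  76  82  76  83 140
  178 188]
 [208 207 206 170  89  73  74  80  80  80  79  76  80  80  81  73  86 149
  185 190]
 [206 208 210 181  94  76  80  75  77  76  79  79  78  79  77  75  98 160
  189 195]
 [208 210 211 187 123  78  76  80  76  80  77  76  76  79  76  83 132 177
  198 198]
 [211 210 207 196 166 106  75  76  74  80  76  76  81  79  80 119 171 195
  196 195]
 [208 202 192 180 159 116  83  74  75  76  78  75  74  80 116 169 194 195
  193 191]
 [191 182 181 184 163 106  83  82  81  77  77  76  91 114 163 192 194 192
  192 191]
 [182 186 188 191 160 101  89  88  91  88  84  88 132 162 174 187 190 191
  193 194]
 [187 188 190 188 168 121  93  93  93  92  86  95 153 185 184 176 184 194
  197 194]
 [189 190 189 188 185 158 112  94  94  90  91 109 160 188 190 181 180 185
  193 194]]
```

View pics/s5.png

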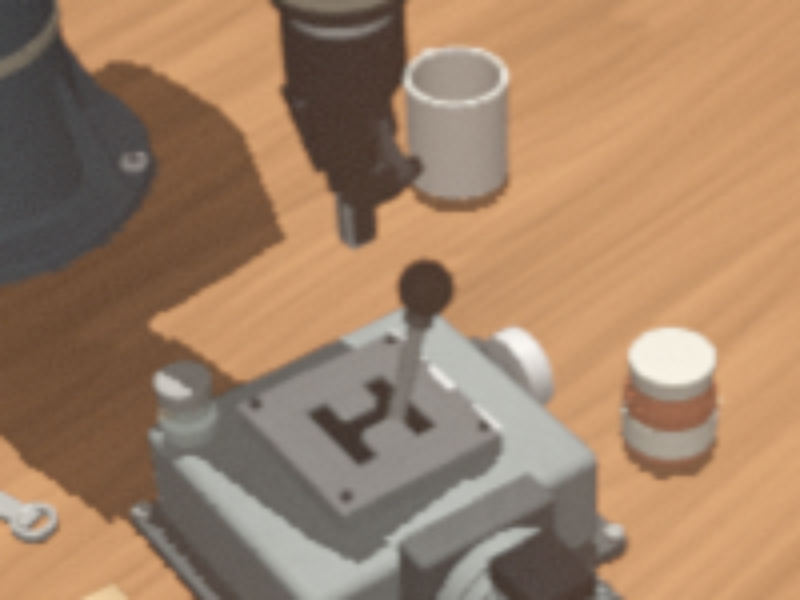

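View pics/t5.png

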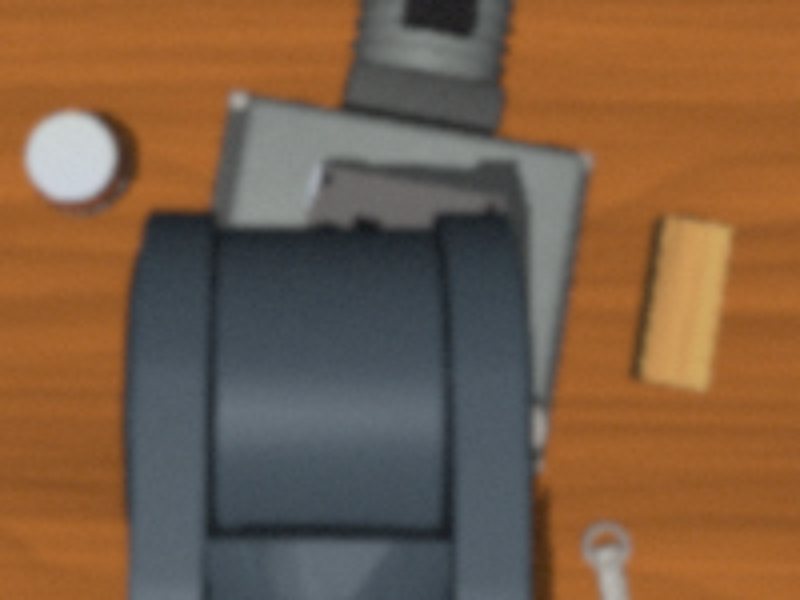

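Emit:
drive_tool(
  steps=[
    [[15,0,0],[0,0,0]],
    [[32,0,0],[0,0,0]],
    [[45,5,0],[0,0,0]],
    [[45,22,0],[0,0,0]],
    [[45,42,0],[0,0,0]],
    [[45,62,0],[0,0,0]],
    [[45,71.5,0],[0,0,0]],
    [[45,71.5,0],[0,0,0]],
  ],
)

```text
time: 6.9
position: [0.5379, 0.0363, 0.1828]
eef_rot: [-0.0, 0.761, 0.649, -0.0]
wrist_force: [-1.3, 0.9, -0.6]
finger_gap: -0.0
```

```bash
python3 -c "
from h import *
plan(0.0,.06,.183)
st()"
```

```text
shift mm [-30.5  -3.   -0.2] rot [-0.0004  0.0001  0.0007] gear [  3.   90.5 182.8]
t 6.9 gear mm [  3.   90.5 182.8] F [-1.3  0.9 -0.6]
```

Emit:
drive_tool(
  steps=[
    [[-6,0,0],[0,0,0]],
    [[-14,0,0],[0,0,0]],
    [[-22,0,0],[0,0,0]],
    [[-30,0,0],[0,0,0]],
    [[-38,0,0],[0,0,0]],
    [[-45,0,0],[0,0,0]],
    [[-50,0,0],[0,0,0]],
    [[-50,0,0],[0,0,0]],
  ],
)

```text
time: 7.7
position: [0.5289, -0.0137, 0.1833]
eef_rot: [0.0, 0.761, 0.648, -0.0]
wrist_force: [0.8, 2.1, 1.0]
finger_gap: 0.0002
```

```bash
python3 -c "
from h import *
st(); look('s6')"
```

```text
t 7.7 gear mm [  2.1  39.7 183.3] F [0.8 2.1 1. ]
```

View pics/s6.png

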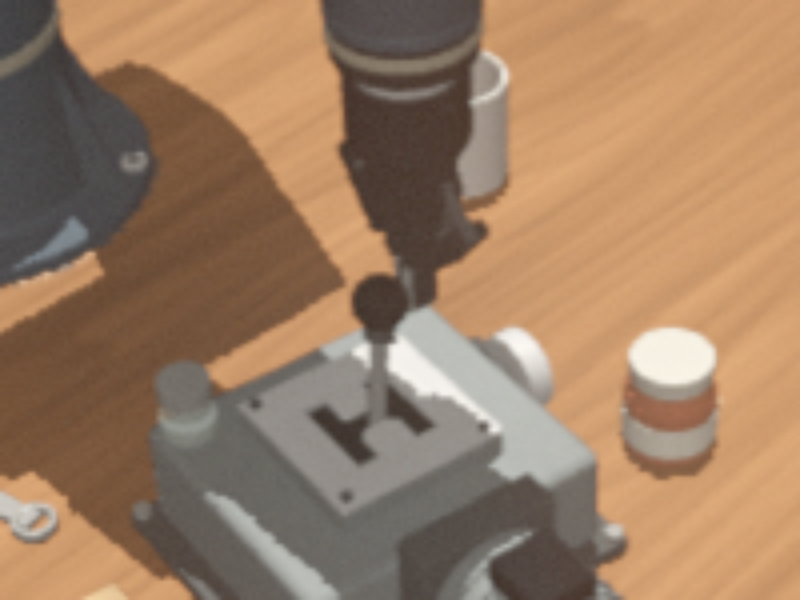

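```bash
python3 -c "
from h import *
for r in (-.1,-.07,-.04,0): 
  b=ballpos(0,r); print(r,b[1],proj('scene',g2w(*b))[0])
for f in (-.1,-.05,.05): print(f,proj('scene',g2w(*ballpos(f,-.07)))[0])
"
```

```text
-0.1 0.016971680829960787 [286.47914311 224.5766699 ]
-0.07 0.011890284047380571 [284.747135   225.25468002]
-0.04 0.006798186811727809 [283.0084286  225.98507807]
0 -0.0 [280.68303869 227.03949146]
-0.1 [280.85865481 222.01515486]
-0.05 [282.79341724 223.55773723]
0.05 [286.71406962 227.10257253]
```

Emit:
drive_tool(
  steps=[
    [[-6,0,0],[0,0,0]],
    [[-12,0,0],[0,0,0]],
    [[-18,0,0],[0,0,0]],
    [[-24,0,0],[0,0,0]],
    [[-30,0,0],[0,0,0]],
    [[-36,0,0],[0,0,0]],
    [[-40,0,0],[0,0,0]],
    [[-40,0,0],[0,0,0]],
  ],
)

```text
time: 8.55
position: [0.5225, -0.0531, 0.1832]
eef_rot: [-0.0, 0.761, 0.648, -0.0]
wrist_force: [1.3, 1.6, 0.2]
finger_gap: -0.0004
```

```bash
python3 -c "
from h import *
st(); look('s7')"
```

```text
t 8.55 gear mm [ 2.000e+00 -1.000e-01  1.832e+02] F [1.3 1.6 0.2]
```

View pics/s7.png

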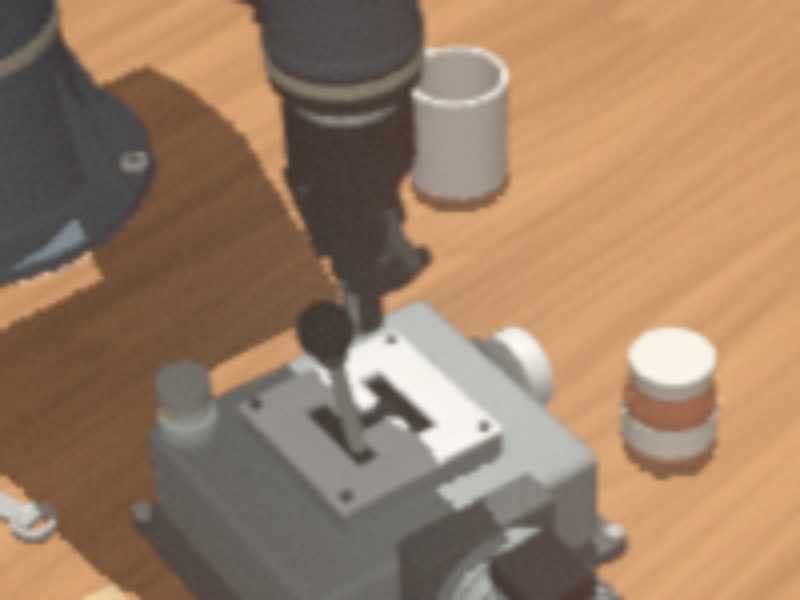

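Emit:
drive_tool(
  steps=[
    [[-3,0,0],[0,0,0]],
    [[-6,0,0],[0,0,0]],
    [[-9,0,0],[0,0,0]],
    [[-12,0,0],[0,0,0]],
    [[-14,0,0],[0,0,0]],
    [[-15.5,0,0],[0,0,0]],
    [[-15.5,0,0],[0,0,0]],
    [[-15.5,0,0],[0,0,0]],
  ],
)

```text
time: 9.4
position: [0.5202, -0.0678, 0.1833]
eef_rot: [-0.0, 0.761, 0.649, -0.0]
wrist_force: [-0.8, 1.7, -1.5]
finger_gap: 0.0001
```

```bash
python3 -c "
from h import *
st(); look('s8')
for r in (.2,.24,.27): 
  b=ballpos(0,r); print(r,b[1],proj('scene',g2w(*b))[0])
for f in (-.1,-.05,.05): print(f,proj('scene',g2w(*ballpos(f,.25)))[0])
b=cv2.cvtColor(np.load('pics/s8.npy'),cv2.COLOR_RGB2HSV)[...,2]
print(b[226:248,254:282])
"
```

```text
t 9.4 gear mm [  2.1 -15.1 183.3] F [-0.8  1.7 -1.5]
0.2 -0.03377378623516041 [269.09130229 233.6336414 ]
0.24 -0.040409446492612876 [266.81316874 235.20149438]
0.27 -0.04534434423710129 [265.12040843 236.42795066]
-0.1 [262.64145763 232.27527889]
-0.05 [264.41228018 233.87953104]
0.05 [268.14220481 237.45006555]
[[119 121 121 123 122 119 116 115 117 123 123 125 122 123 120 121 107  99
  111 102  87  71  79  75  74  79 119 176]
 [122 124 124 122 122 117 118 120 122 121 122 121 120 120 122 122 107 106
  121 111  90  76  75  76  75  83 146 193]
 [122 121 119 119 115 121 119 121 121 114 105  94  93 100 116 117 109 109
  124 117  89  79  75  76  76  85 150 199]
 [122 120 118 118 121 120 121 109  89  80  76  73  75  72  82  92  89  98
  115 116  93  78  73  78  78  83 152 200]
 [119 117 113 118 116 120 109  85  69  67  66  63  70  67  71  69  75  94
  114 122 101  79  74  74  74  85 151 196]
 [116 117 120 121 122 108  87  70  67  64  69  69  67  66  68  66  73  84
  107 123 107  80  77  77  75  80 120 166]
 [116 119 117 119 119 102  71  64  66  66  69  68  69  70  69  67  68  73
   91 113
[... 1089 characters left out ...]
206 207 196 180 158 164 179 167 135  93  82  72  68  67  68  71  75  95
  182 230 244 245 247 246 246 246 248 246]
 [193 169 150 124 114 122 163 186 182 166 144 117  76  77  81  80  80 119
  209 244 249 247 247 246 246 247 246 235]
 [148 123 114 105 104 107 156 185 178 160 149 124  89  87  85  84  86 122
  213 248 248 247 246 246 245 235 216 195]
 [114 106 105 106 104 109 143 161 156 150 149 140 149 140 107  97 107 121
  177 231 247 247 246 246 246 231 191 144]
 [105 104 107 108 115 132 144 147 147 147 148 146 150 165 153 117 118 115
  138 214 246 247 247 245 246 241 217 161]
 [104 110 117 133 142 146 146 147 148 147 148 147 150 153 144 121 116 118
  120 174 230 247 248 246 245 246 243 220]]
```

View pics/s8.png

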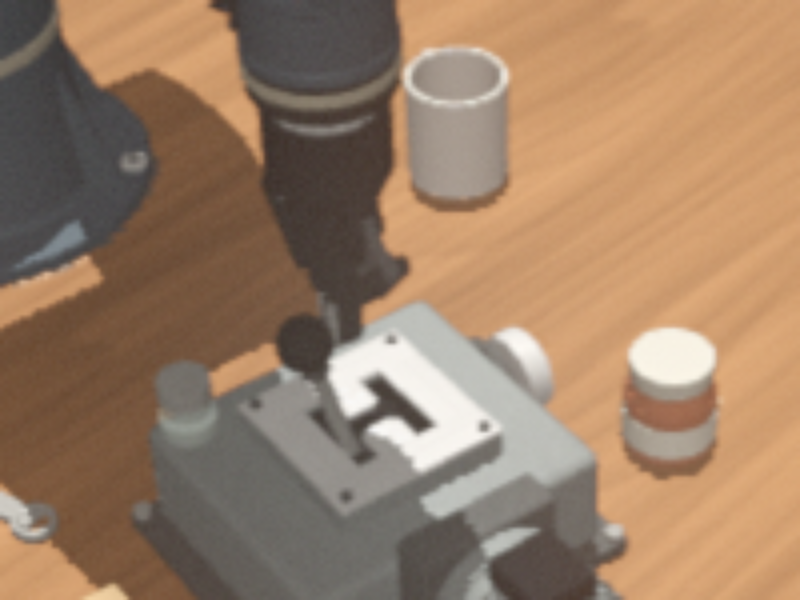

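Emit:
drive_tool(
  steps=[
    [[-1.5,0,0],[0,0,0]],
    [[-1.5,0,0],[0,0,0]],
    [[8,0,0],[0,0,0]],
    [[25,0,0],[0,0,0]],
    [[30,-20,0],[0,0,0]],
    [[30,-45,0],[0,0,0]],
    [[30,-70,0],[0,0,0]],
    [[30,-77,0],[0,0,0]],
  ],
)

```text
time: 10.25
position: [0.4474, -0.0253, 0.1836]
eef_rot: [0.0, 0.761, 0.649, -0.0]
wrist_force: [0.5, -0.3, -0.1]
finger_gap: -0.0
```

Emit:
drive_tool(
  steps=[
    [[-10,0,0],[0,0,0]],
    [[-25,0,0],[0,0,0]],
    [[-40,0,0],[0,0,0]],
    [[-55,0,0],[0,0,0]],
    [[-60,0,0],[0,0,0]],
    [[-60,0,0],[0,0,0]],
    [[-60,0,0],[0,0,0]],
    [[-60,0,0],[0,0,0]],
  ],
)

```text
time: 11.05
position: [0.4397, -0.0848, 0.1833]
eef_rot: [-0.0, 0.761, 0.649, 0.0]
wrist_force: [-0.4, 1.0, -0.6]
finger_gap: 0.0001
```

```bash
python3 -c "
from h import *
st(); look('s9'); plan(-.05,-.045,.18)
b=cv2.cvtColor(np.load('pics/s9.npy'),cv2.COLOR_RGB2HSV)[...,2]
print(b[226:248,254:282])
"
```

```text
t 11.05 gear mm [-74.6 -44.7 183.3] F [-0.4  1.  -0.6]
shift mm [-0.4 24.7  3.3] rot [-0.     -0.0001  0.0016] gear [-74.7 -44.7 183.3]
[[203 206 211 211 209 207 203 202 205 208 208 206 205 204 206 205 204 204
  202 203 204 209 210 211 210 209 208 205]
 [209 209 209 208 205 203 202 205 207 208 206 205 205 206 207 204 202 203
  205 207 208 210 210 210 208 205 205 206]
 [210 209 206 203 201 204 208 205 206 204 195 183 196 205 206 203 205 205
  208 208 210 210 209 208 207 204 204 205]
 [207 205 200 199 203 207 206 187 162 149 127 113 127 140 162 191 205 209
  210 209 208 207 206 204 205 206 207 209]
 [203 202 201 202 205 206 187 139 101  88  79  75  79  83 100 130 166 198
  209 207 205 204 204 206 207 208 209 206]
 [201 201 201 205 205 187 142  93  74  75  77  76  77  74  79  82 108 177
  207 206 206 204 205 208 206 206 196 186]
 [203 205 206 204 195 156  93  74  73  74  76  77  79  78  77  78  83 135
  187 205 206 207 207 207 201 187 185 184]
 [201 203 205 206 183 117  74  72  72  78  77  77  79  79  76  78  77  97
  153 196 206 198 189 186 185 184 184 186]
 [204 205 208 209 176  94  7
[... 910 characters left out ...]
203 203 199 190 183 179 165 132  97  77  72  75  78  80  75  79  80 112
  208 243 242 243 243 244 244 244 244 244]
 [194 186 181 179 180 183 181 178 166 141 115  84  75  77  86  88  87 129
  212 243 244 244 244 243 244 244 243 232]
 [183 180 182 184 184 181 182 189 201 221 212 155  98  84  86  90  98 154
  222 246 245 245 244 243 244 232 214 193]
 [182 183 186 181 182 187 200 220 236 240 239 216 167 128  97  99 109 137
  213 245 245 244 243 243 243 227 189 144]
 [186 185 185 185 194 220 237 239 242 242 243 240 235 205 131 114 117 124
  179 229 244 245 243 243 242 239 217 158]
 [184 182 176 162 168 213 240 243 243 241 241 242 244 225 169 122 122 120
  139 213 244 246 245 244 242 242 241 216]]
```

View pics/s9.png

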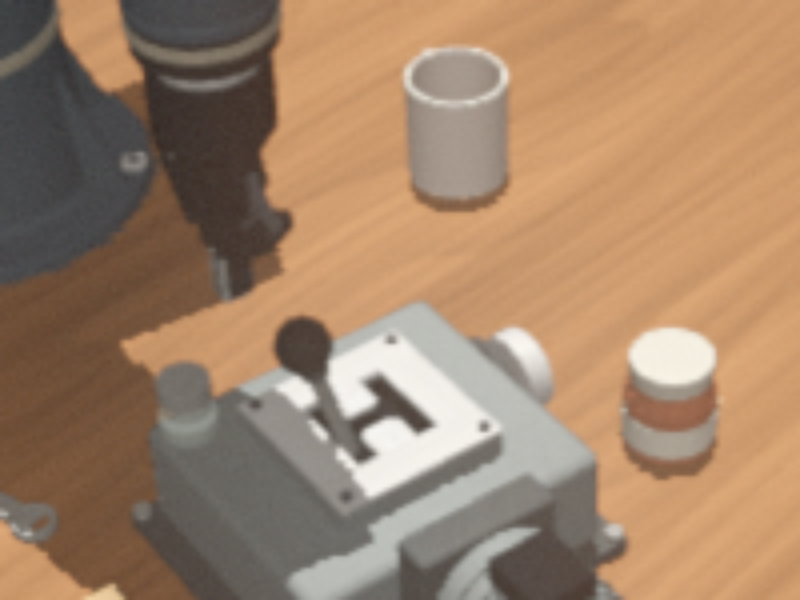

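Emit:
drive_tool(
  steps=[
    [[0,12,5],[0,0,0]],
    [[0,24,5],[0,0,0]],
    [[0,36,5],[0,0,0]],
    [[0,44,5],[0,0,0]],
    [[0,52,5],[0,0,0]],
    [[0,59,5],[0,0,0]],
    [[0,64,5],[0,0,0]],
    [[0,66,5],[0,0,0]],
  ],
)

```text
time: 11.9
position: [0.505, -0.0957, 0.1782]
eef_rot: [-0.0, 0.761, 0.649, -0.0]
wrist_force: [-3.4, 0.5, 1.6]
finger_gap: -0.0003
```

```bash
python3 -c "
from h import *
st(); look('s10'); table(.27)
"
```

```text
t 11.9 gear mm [ -8.5 -45.  178.2] F [-3.4  0.5  1.6]
-0.3 [-48.6 -43.5 187. ] [255.26 227.92]
-0.25 [-40.6 -44.  189.1] [256.71 229.03]
-0.2 [-32.6 -44.5 190.8] [258.25 230.26]
-0.15 [-24.5 -44.9 192.1] [259.86 231.62]
-0.1 [-16.4 -45.1 193.1] [261.54 233.1 ]
-0.05 [ -8.2 -45.3 193.7] [263.3  234.71]
-0.0 [ -0.  -45.3 193.8] [265.12 236.43]
0.05 [  8.2 -45.3 193.7] [267.   238.27]
0.1 [ 16.4 -45.1 193.1] [268.94 240.21]
0.15 [ 24.5 -44.9 192.1] [270.94 242.27]
0.2 [ 32.6 -44.5 190.8] [272.98 244.43]
0.25 [ 40.6 -44.  189.1] [275.07 246.69]
0.3 [ 48.6 -43.5 187. ] [277.19 249.04]
```

View pics/s10.png

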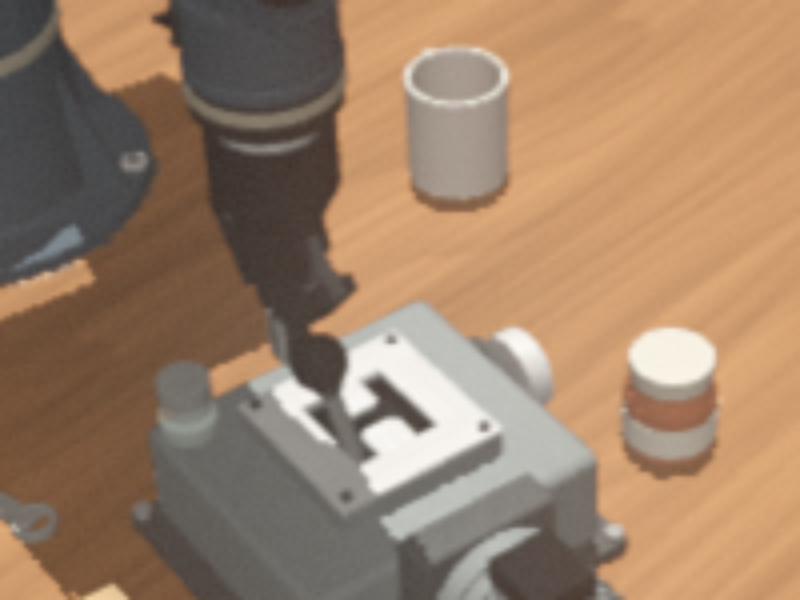

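Emit:
drive_tool(
  steps=[
    [[0,5,0],[0,0,0]],
    [[0,10,0],[0,0,0]],
    [[0,15,0],[0,0,0]],
    [[0,19,0],[0,0,0]],
    [[0,22,0],[0,0,0]],
    [[0,25,0],[0,0,0]],
    [[0,27,0],[0,0,0]],
    [[0,27,0],[0,0,0]],
  ],
)

```text
time: 12.75
position: [0.5316, -0.1, 0.1783]
eef_rot: [0.0, 0.761, 0.649, 0.0]
wrist_force: [-1.6, -0.2, -0.5]
finger_gap: -0.0002
```

```bash
python3 -c "
from h import *
st(); look('s11')
b=cv2.cvtColor(np.load('pics/s11.npy'),cv2.COLOR_RGB2HSV)[...,2]
print(b[236:262,264:290])
"
```

```text
t 12.75 gear mm [ 18.5 -45.  178.3] F [-1.6 -0.2 -0.5]
[[ 98 100  88  77  70  71  73  74  74  78 112 159 181 183 191 208 227 240
  244 245 246 243 238 236 237 243]
 [100 110 118  93  73  73  73  70  78 106 162 186 196 208 228 240 244 246
  245 245 245 245 246 249 247 248]
 [ 96 113 122 105  74  72  79  76  78 112 173 210 229 241 244 246 246 245
  245 245 246 247 247 248 247 247]
 [100 107 123 110  74  73  79  73  78 120 209 242 246 247 248 246 246 245
  246 246 247 246 246 247 247 247]
 [106 108 123 107  78  79  76  77  76 114 190 222 224 236 246 246 247 248
  248 247 247 247 248 246 246 246]
 [107 102 121 111  76  72  75  73  75  81 119 138 141 152 174 204 236 249
  249 247 247 248 247 248 246 246]
 [108 104 122 110  81  77  73  73  71  72  74  76  80  79  91 122 181 226
  248 236 226 239 247 247 248 246]
 [123 103 122 114  86  75  70  72  73  73  69  74  71  75  68  76 107 159
  202 198 172 190 229 248 249 247]
 [158 114 120 112  87  71  70  74  77  74  73  74  73  77  72  75  76  90
  124 132 118 121 178 228 248 249]
 [225 185 132 111  87  76  72  66  75  73  72  73  76  74  78  7
[... 1089 characters left out ...]
86  83  76
   79 114 163 216 241 242 241 240]
 [155 212 245 247 241 210 132  78  68  70  70  78  86  92  96 102  99 113
  160 215 240 246 249 249 248 250]
 [147 173 221 246 247 240 211 132  81  74  72  80  95 111 113 111 136 210
  244 249 251 250 249 248 248 248]
 [147 148 172 220 246 248 242 211 134  81  74  71  94 110 114 111 132 214
  250 250 248 248 247 246 246 247]
 [149 146 149 174 222 245 247 242 212 135  80  71  83 103 113 113 118 182
  234 248 248 247 248 248 246 247]
 [150 148 147 150 168 187 223 246 242 212 136  81  83 103 113 114 114 164
  225 246 248 248 248 249 247 248]
 [152 148 152 147 146 148 173 222 247 244 211 133  86  96 112 115 110 128
  187 231 247 248 249 250 249 246]]
```

View pics/s11.png

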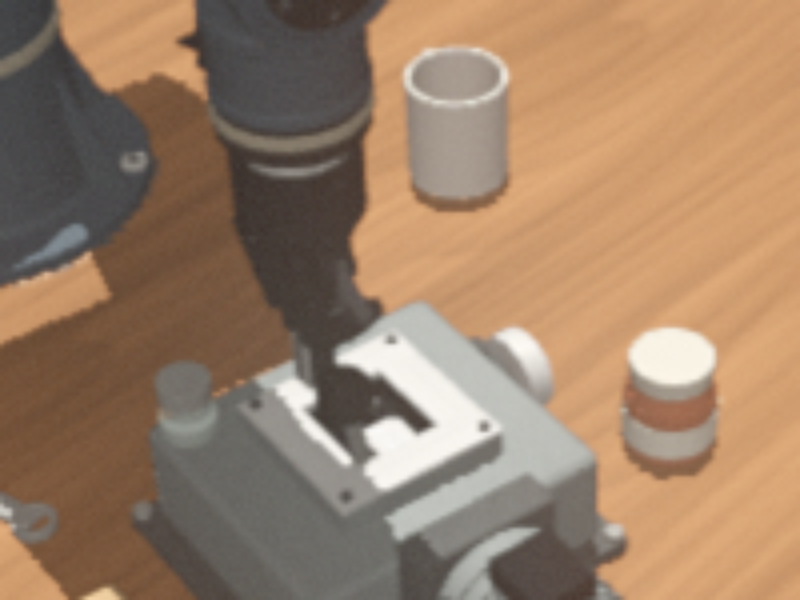

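Emit:
drive_tool(
  steps=[
    [[0,0.5,0],[0,0,0]],
    [[0,1,0],[0,0,0]],
    [[0,1.5,0],[0,0,0]],
    [[0,2,0],[0,0,0]],
    [[0,2,0],[0,0,0]],
    [[0,2,0],[0,0,0]],
    [[0,2,0],[0,0,0]],
    [[0,2,0],[0,0,0]],
  ],
)

```text
time: 13.6
position: [0.5333, -0.1003, 0.1783]
eef_rot: [-0.0, 0.761, 0.649, 0.0]
wrist_force: [-2.7, 0.3, -1.9]
finger_gap: -0.0001
```

```bash
python3 -c "
from h import *
st()"
```

```text
t 13.6 gear mm [ 20.2 -45.  178.3] F [-2.7  0.3 -1.9]
```

Still only friction-level force; a little further in small increments, then check.

Emit:
drive_tool(
  steps=[
    [[0,0.5,0],[0,0,0]],
    [[0,1,0],[0,0,0]],
    [[0,1,0],[0,0,0]],
    [[0,1.5,0],[0,0,0]],
    [[0,1.5,0],[0,0,0]],
    [[0,1.5,0],[0,0,0]],
    [[0,1.5,0],[0,0,0]],
    [[0,1.5,0],[0,0,0]],
  ],
)

```text
time: 14.4
position: [0.5348, -0.1005, 0.1783]
eef_rot: [0.0, 0.761, 0.649, -0.0]
wrist_force: [-3.1, -0.1, -1.0]
finger_gap: 0.0001
```

```bash
python3 -c "
from h import *
st(); look('s12')"
```

```text
t 14.4 gear mm [ 21.7 -45.  178.3] F [-3.1 -0.1 -1. ]
```

View pics/s12.png

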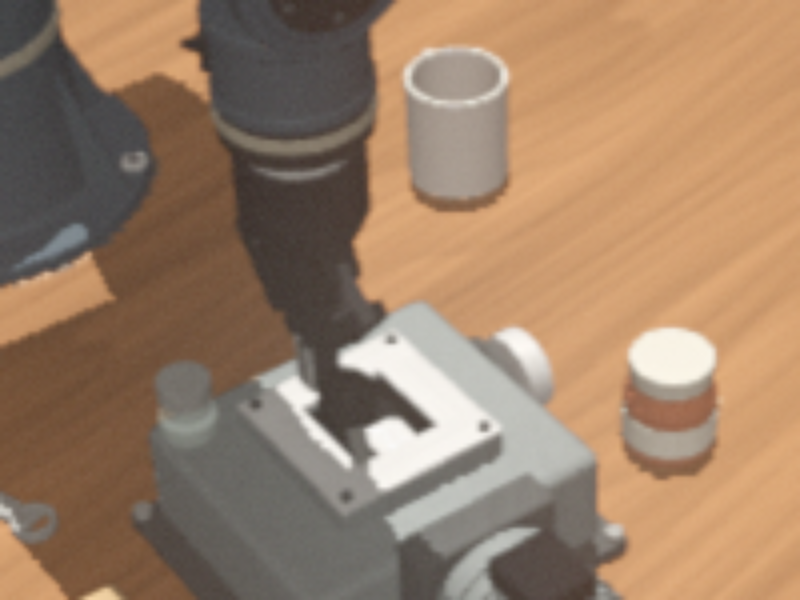

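Emit:
drive_tool(
  steps=[
    [[0,-6,0],[0,0,0]],
    [[0,-20,0],[0,0,0]],
    [[0,-40,0],[0,0,0]],
    [[0,-62,0],[0,0,0]],
    [[0,-85,0],[0,0,0]],
    [[0,-108,-5],[0,0,0]],
    [[0,-125,-20],[0,0,0]],
    [[0,-125,-40],[0,0,0]],
  ],
)

```text
time: 15.25
position: [0.4092, -0.0803, 0.2187]
eef_rot: [-0.0, 0.761, 0.649, -0.0]
wrist_force: [1.7, -0.2, 0.8]
finger_gap: -0.0003
```

Emit:
drive_tool(
  steps=[
    [[-20,0,-10],[0,0,0]],
    [[-50,0,-20],[0,0,0]],
    [[-80,0,-20],[0,0,0]],
    [[-110,0,-20],[0,0,0]],
    [[-140,0,-20],[0,0,0]],
    [[-165,0,-20],[0,0,0]],
    [[-180,0,-20],[0,0,0]],
    [[-180,0,-20],[0,0,0]],
  ],
)

```text
time: 16.05
position: [0.3826, -0.2596, 0.2383]
eef_rot: [0.0, 0.762, 0.648, 0.0]
wrist_force: [-0.9, 0.4, 0.1]
finger_gap: 0.0002
```

```bash
python3 -c "
from h import *
st(); look('s13')
im=imaging.read_camera('top');cv2.imwrite('pics/t13.png',cv2.resize(im[170:320,260:460],None,fx=4,fy=4)[:,:,::-1]); cv2.imwrite('pics/t13f.png',im[:,:,::-1])
print(proj('top',[g2w(*ballpos(f,.27)) for f in (.2,.25,.3)]))"
```

```text
t 16.05 gear mm [-103.2 -226.3  238.3] F [-0.9  0.4  0.1]
[[381.52594277 246.7191228 ]
 [381.81803336 243.32851388]
 [382.03970696 239.99237765]]
```

View pics/s13.png

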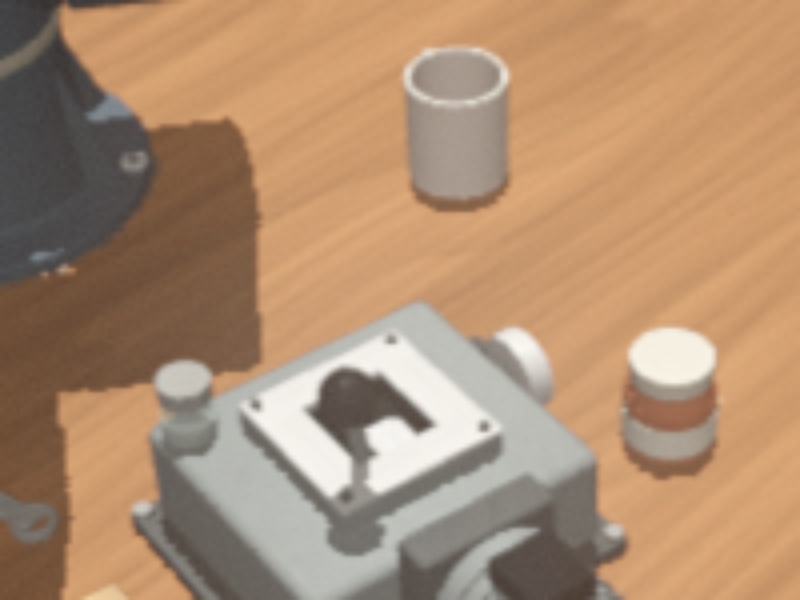

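View pics/t13.png

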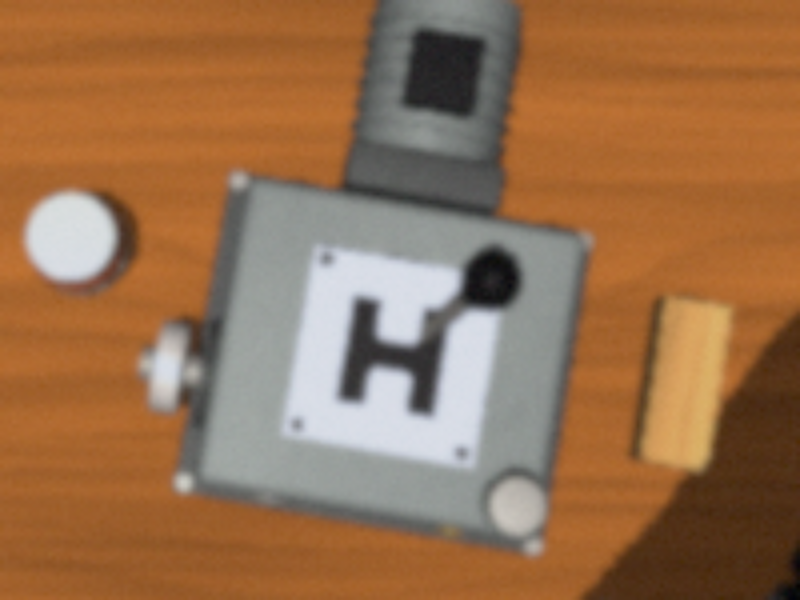

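```bash
python3 -c "
from rig import job
print(job.close_job())"
```

```text
the job is handed in; nothing more can be done
None
```

The lever is in third gear: it stands in the far right slot and stays there with the hand clear. The job was handed in at about 16 s; the verdict is not reported.

- **What I did:** With the fingers shut I pushed the knob from the near side of the left column up to the middle channel. From its left side I pushed it across to the right, then from behind I pushed it forward home. After that I backed the hand off.
- **Last checks:**
  - **Lever:** In the final top view the knob is at pixel (383, 239.5). That corresponds to about 0.30 rad forward and 0.27 rad right, which is the far end of the slot. I read it by eye, and the calibration is only good to about 2 mm. The scene view looks consistent, but I did not measure the knob in it.
  - **Force:** At the end of each push the wrist read about 2 to 4 N, with no sign of forcing.
  - **Bystanders:** The screw jar, paint jar and offcut look unmoved in the final top view. I did not look at the screwdriver and hammer again, but the hand never went near the bench where they lie.
- **Disagreements:** The ray-onto-sphere estimate of the starting tilt from the scene view gave about -0.20 rad forward, against -0.19 rad from the two-view triangulation. None of the other checks failed or disagreed.

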